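Move the marked parts from the laser rail to the delivery tray in serial order

ROBOT

A 6-joint arm with a two-finger parallel gripper is mounted at the origin on the work surface. World frame = base frame: x ahead of the robot, y to its left, z up, the work surface at z = 0. Lengths are in mm, angles in rad, forces in N, time in s.
With the tool pointing down it reaches from about 425 to 925 mm from the base axis. Payload 12.5 kg.
Tool frame: the origin (TCP) lies between the finger pads; the fingertips stand 14 mm ahead of it and the grasp point (between the pads) lies 5 mm behind it (env.tcp_to_tips is the distance from the TCP to the fingertips, in mm); z points along the fingers, x is the direction in which the jaws open and shut, and the axes are right-handed (so a half turn about z gives the same grasp; the last joint's range is limited). The gripper opens to 85 mm and grips with 20 to 120 N. Pads are 22 mm wide; open, the fingers measure 114 mm over their backs; the gripper's body (76 mm by 85 mm) begins 54 mm behind the grasp point. The pads swing forward as they close: fully open they stand 13 mm farther back than shut.
Start: joints at [-1.241, 0.491, 1.559, -0, 1.092, -0.106], TCP at [263.858, -566.588, 245.327] pointing down, gripper open.
Joint ranges: [-3.1, 3.1], [-0.84, 2.19], [0.05, 2.79], [-1.13, 4.28], [0.06, 2.93], [-2.69, 2.69]. Speed limits (rad/s): [2.22, 2.22, 2.79, 3.14, 3.14, 3.14].

INTERFACE

Orientations are given as [roll, pitch, yaw] about the fixed x, y, z axes, in that order (R = Rz(yaw) Ry(pitch) Rx(roll)).
In Python, from workcell import status, read_camera, hand_in, outline_of, spot_point, env gives the robot as it stands.
- The arm moves only by the shell command python3 -m jog 'ROWS'. ROWS is JSON, a list of rows, each a list of 3 entries, a list of its own where there are three numbers: the shift along the tool's x, y, z in m, then the turn, a rotation vector about the tool's x, y, z in degrees, then the closure, from -1 (fully open) to 1 (shut). A call has 1 to 8 rows; each row is the pose to reach, as a shift and turn from the pose measured when the call began, along the tool's axes at that moment; what a row does not reach only later rows make up. A row lasts 1/12 s, in which the tool goes at most 41.7 mm and 7.16 degrees, less where a joint would pass 70% of its speed; a pose out of reach is approached as far as the arm can. A call with a gripper value outside its range is refused whole. The fingers move at their own pace and stop on an object; the grip force is fixed at half the most. Time passes only in rows, so rows that repeat a pose let the fingers close. It gives the time, the measured TCP pose, the force and the opening at its end, in the units of the state.
- status.state(): the state, without advancing time (a new reading comes with each control period).
- read_camera(name): name is "scene" or "top" or "wrist"; returns a dict with "frame" (480x640x3 uint8, red, green, blue), "range_z" (480x640 float32, mm along the optical axis (not along the pixel's ray), 0 where there is no reading), "K" (3x3 intrinsics, pixels), "R" (3x3) and "t" (3): a world point X has camera coordinates R X + t; the wrist camera has in their place "mount" (4x4, takes a point from camera to tool coordinates, whose origin is the TCP and whose axes are the tool frame's). Camera axes: x right, y down, z forward; pixel columns grow to the right and rows downward; lengths in mm; the calibration is good to about 2 mm. A picture is of the moment at which its call begins: read the wrist's pose just before it.
- hand_in(): hands the job in, once; it reports no verdict.
Trained networks look in a picture, given as the dict that the camera call returned (one of the last four; its "shot" number tells which), for a name from the list of things; names that differ only in an ending like _2 or _b are one class to them, and where a whole thing is asked for, a point or a joint stands for the part that bears it (a point fixed in the world has none). Each returns a list of dicts, best first, with "conf" (0 to 1); they miss things now and then, are a little off and sometimes report something else, mostly with a low value. They report only what shows in the picture. A call takes as long as a camera call.
- outline_of(picture, target): "pixels" (480x640 bool, what is visible of it) and "rect" ([centre column, centre row, width, height] in pixels, round what is visible of it).
- spot_point(picture, target): "uv" ([column, row] in pixels: a listed point, or the origin of a listed thing).
The state is a dict: "time_s": time; "joints": joint angles; "dq": joint speeds; "effort": joint torques, N m; "eef_pos": TCP position; "tcp_rot": TCP orientation; "wrist_force": force on the tool from outside, world axes, zero at the start; "torque": the same for the moment, N m; "width": opening from 0.0 (shut) to 1.0 (fully open).
Only numpy, scipy, OpenCV 4.12 (cv2) and the standard library are available. Lean on these libraries where they do the work, as an engineer would, in place of code of your own. Each camera call takes 0.05 s, during which the arm holds its last target. There are 200 camera calls.

TASK

The four parts on the marking rail have just been laser-marked with serial numbers that run along the row from the rail's dark steel stop block. Move each part into the delivery tray in the same order, counted from the stop block: the part next to the rail's stop goes into the compartment next to the tray's stop, the second into the second, and so on. Stand every part upright on the floor of its compartment, and let none of them tip over on the way.

Things in the scene. Friction and masses are not known exactly. Their poses are not given: they have to be found in the camera images.
- rail: fixed aluminium bar 254 (x) x 64 (y) x 12 mm high with a dark steel stop block (16 x 64 x 36 mm high, x = 127 to 143 mm) at its +x end. Origin: middle of its underside, on the table; +x points along the row to the stop. Four black nest plates on it at x = +90, +30, -30, -90 mm (first to fourth from the stop), y = 0, tops 18 mm above the table. Any yaw, left or right on the table
- tray: fixed delivery tray, empty at first: grey floor 254 (x) x 64 (y) mm, 4 mm thick; white walls 4 mm thick, rims 10 mm above the table, form four compartments 56 x 56 mm inside, centred at x = +90, +30, -30, -90 mm (first to fourth from the stop), y = 0. Stop block as on the rail, at its +x end. Origin: middle of its underside; +x to the stop. Any yaw, on the other side from the rail
- pin: piston pin: a plain steel tube standing upright, 36 mm outside diameter, 22 mm bore, 68 mm tall, about 0.25 kg. Origin at the centre of its lower end, z up its axis
- block: a square aluminium block 36 x 36 mm, 50 mm tall, about 0.17 kg. Origin at the centre of its underside, z up; its sides are within about 6 degrees of square to the rail
- bush: a brass flanged bush standing on its flange: flange 40 mm diameter and 12 mm thick, above it a plain round body 28 mm diameter up to 56 mm, about 0.2 kg. Origin at the centre of its underside, z up its axis
- pinion: a steel pinion shaft standing on its gear: gear 41 mm diameter over the teeth and 30 mm tall, above it a round shaft 20 mm diameter up to 75 mm, about 0.25 kg. Origin at the centre of its underside, z up its axis
- nest_pin: a black plastic plate 48 x 48 x 6 mm fixed on the rail, one of the rail's four equal places; the piston pin stands on it at the start. Origin at the centre of its underside, its top 6 mm above; it never moves, and so still shows afterwards which place the piston pin came from
- nest_block: a black plastic plate 48 x 48 x 6 mm fixed on the rail, one of the rail's four equal places; the square block stands on it at the start. Origin at the centre of its underside, its top 6 mm above; it never moves, and so still shows afterwards which place the square block came from
- nest_bush: a black plastic plate 48 x 48 x 6 mm fixed on the rail, one of the rail's four equal places; the flanged bush stands on it at the start. Origin at the centre of its underside, its top 6 mm above; it never moves, and so still shows afterwards which place the flanged bush came from
- nest_pinion: a black plastic plate 48 x 48 x 6 mm fixed on the rail, one of the rail's four equal places; the pinion shaft stands on it at the start. Origin at the centre of its underside, its top 6 mm above; it never moves, and so still shows afterwards which place the pinion shaft came from

How it is judged:
By the outcome, as a careful person would: the job done as asked, in the order asked, and still so for the second after the job is handed in, with the robot touching nothing.
It also fails if it takes over 115 s, if anything falls off the work surface, if the arm or the gripper's body presses on something with over 40 N, if the wrist force passes 120 N, or if a joint passes its speed limit or range.

## Working session

There is one attempt and no reset: what is moved stays moved. The work goes in short steps, Python scripts to look and compute and a shell command to move; the robot and the scene stay as the last step left them, time stands still between calls to the robot, and variables do not carry over. Pictures are saved under pics/ and viewed, about 12 in all and at most 16, crops included, and the job is handed in when it is done.

```bash
ls; mkdir -p pics
python3 - <<'E'
from workcell import *
import cv2,numpy as np
print(status.state())
for n in("top","scene"):
    p=read_camera(n); cv2.imwrite(f"pics/{n}0.png",p["frame"][:,:,::-1]); print(n,p["K"],p["R"],p["t"])
    for o in["rail","tray","pin","block","bush","pinion","nest_pin"]:
        for f in outline_of(p,o)[:2]: print(o,round(f["conf"],2),np.round(f["rect"]))
        for f in spot_point(p,o)[:2]: print("  ",o,round(f["conf"],2),np.round(f["uv"],1))
E
```

```text
pics
{'time_s': 0.0, 'joints': array([-1.24063173e+00,  4.91587027e-01,  1.55948911e+00, -6.83732844e-06,
        1.09172432e+00, -1.05588418e-01]), 'dq': array([ 5.14591605e-04, -5.68291022e-04,  7.47914933e-04,  5.60035858e-05,
       -9.81781989e-04,  5.80275656e-04]), 'effort': array([ 2.39271096e-03, -6.18436360e+01, -2.61596847e+01, -6.82770883e-05,
        3.91926704e-03, -4.48791161e-05]), 'eef_pos': array([ 263.75803567, -566.36143178,  244.69701644]), 'tcp_rot': array([-3.14147139e+00,  1.20171485e-03, -1.13504008e+00]), 'wrist_force': array([0.01154808, 0.25735349, 0.26281581]), 'torque': array([ 0.02438736,  0.03906764, -0.00211623]), 'width': 1.0015458907694386}
top [[597.27906784   0.         326.48001509]
 [  0.         597.27906784 243.49596889]
 [  0.           0.           1.        ]] [[-1.06338529e-02 -9.99943290e-01  5.80717504e-04]
 [-9.89969207e-01  1.04459582e-02 -1.40896599e-01]
 [ 1.40882543e-01 -2.07316616e-03 -9.90024147e-01]] [ -26.17784689  557.63321815 1111.40955446]
rail 0.94 [208. 262. 145.  67.]
rail 0.68 [198. 262.  27.  18.]
   rail 0.49 [201.  265
[... 613 characters left out ...]
    ]] [[-0.92087649  0.3897522   0.00892796]
 [ 0.31249971  0.7516551  -0.58082575]
 [-0.23308885 -0.53207879 -0.81397896]] [ 519.8946746  -130.30514202  822.62109243]
rail 0.78 [415. 384. 184. 183.]
   rail 0.74 [446.6 418.2]
   rail 0.66 [397.7 366.5]
tray 0.91 [289. 182. 118. 118.]
   tray 0.76 [286.7 184.3]
pin 0.67 [422. 370.  36.  50.]
pin 0.5 [354. 323.  51.  30.]
   pin 0.63 [416.2 377. ]
   pin 0.48 [420.3 383.2]
block 0.59 [454. 414.  52.  48.]
   block 0.59 [445.4 418.2]
bush 0.58 [356. 307.  32.  37.]
   bush 0.61 [353.2 314.5]
pinion 0.79 [387. 337.  32.  46.]
   pinion 0.75 [384.  343.7]
   pinion 0.18 [395.2 365.7]
   nest_pin 0.93 [420.4 384.3]
   nest_pin 0.59 [350.2 320.1]
```

Run:
```python
import cv2
a=cv2.imread("pics/top0.png")[180:320,110:510]; cv2.imwrite("pics/topc.png",cv2.resize(a,None,fx=2,fy=2,interpolation=cv2.INTER_CUBIC))
```

```text
(no output)
```

View pics/topc.png

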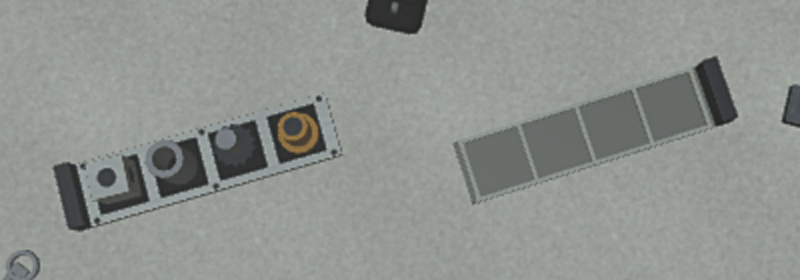

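View pics/scene0.png

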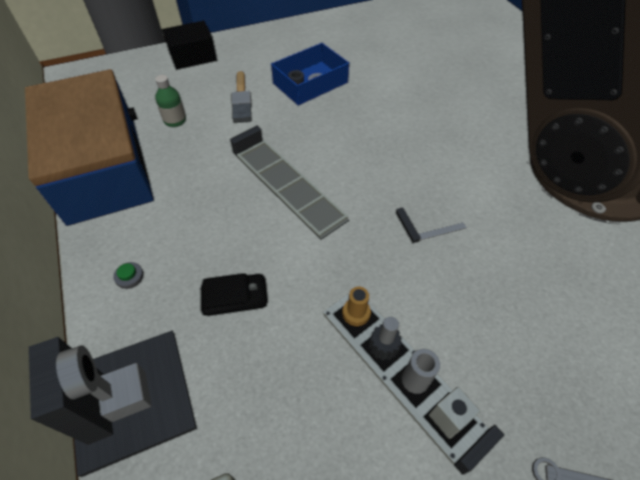

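The top view shows the rail on the left (world +y) with its stop at its left end, pixel (145,278). From the stop the order is block, pin, pinion, bush. The tray is on the right with its stop at the right end, pixel (468,226), so it fills from there. Next I'll fit both frames.

```bash
cat > h.py <<'E'
from workcell import *
import cv2,numpy as np
from scipy.spatial.transform import Rotation as Rn
def pose():
    s=status.state(); return np.array(s["eef_pos"]),Rn.from_euler("xyz",s["tcp_rot"]).as_matrix(),s
def cam(n):
    P,R,s=pose(); p=read_camera(n)
    if n=="wrist":
        M=np.array(p["mount"]); Rc=R@M[:3,:3]; c=R@M[:3,3]+P
    else: Rc=np.array(p["R"]).T; c=-Rc@np.array(p["t"])
    return p,Rc,c
def ray(p,Rc,c,uv,z):   # pixels -> points in plane z
    uv=np.atleast_2d(np.asarray(uv,float)); d=np.c_[uv,np.ones(len(uv))]@np.linalg.inv(p["K"]).T@Rc.T
    return c+d*((z-c[2])/d[:,2:])
def cloud(p,Rc,c):
    v,u=np.mgrid[:480,:640]; Z=p["range_z"]
    d=np.stack([u,v,np.ones_like(u)],-1)@np.linalg.inv(p["K"]).T
    X=(d*Z[...,None])@Rc.T+c; X[Z<=0]=np.nan; return X
def go(target,yaw):     # print shift (m) and turn (deg) for TCP target, tool straight down, yaw deg
    P,R,s=pose(); Rt=Rn.from_euler("xyz",[np.pi,0,np.radians(yaw)]).as_matrix()
    print("row",np.round(R.T@(np.array(target)-P)/1000,4),np.round(Rn.from_matrix(R.T@Rt).as_rotvec(degrees=True),2))
E
python3 - <<'E'
from h import *
p,Rc,c=cam("top"); X=cloud(p,Rc,c)
print("table z",np.nanmedian(X[330:400,200:400,2]),"noise",np.nanstd(X[330:400,200:400,2]))
for o,z in(("rail",12),("tray",5)):
    m=outline_of(p,o)[0]["pixels"]
    ys,xs=np.nonzero(m); 
    q=ray(p,Rc,c,np.c_[xs,ys],z)[:,:2]; print(o,"plane rect",cv2.minAreaRect(q.astype(np.float32)))
    k=X[m]; print("  z pct",np.nanpercentile(k[:,2],[5,25,50,75,95]))
    s=k[(k[:,2]>22)&(k[:,2]<45)]; print("   high pts",len(s),np.median(s,0) if len(s) else "")
    g=k[(k[:,2]>z-4)&(k[:,2]<z+5)]; print("  cloud rect",cv2.minAreaRect(g[:,:2].astype(np.float32)))
for o,h in(("pin",86),("block",68),("bush",74),("pinion",93)):
    m=outline_of(p,o)[0]["pixels"]; k=X[m]; k=k[k[:,2]>h-6]; print(o,len(k),np.nanmedian(k,0), "origin",ray(p,Rc,c,spot_point(p,o)[0]["uv"],18))
# predicted corner points for manual check
q=lambda u,v,z:ray(p,Rc,c,[[110+u/2,180+v/2]],z)[0,:2].round(1)
print("tray far corners",q(455,143,10),q(474,203,10),"stop-side floor",q(694,68,10),q(712,128,10))
print("rail far corners",q(328,95,12),q(342,155,12),"stop side",q(78,163,12),q(92,225,12))
E
```

```text
table z -0.8724206679610234 noise 2.4306399847350346
rail plane rect ((529.6958618164062, 200.367919921875), (68.64055633544922, 277.6580810546875), 14.75660514831543)
  z pct [ 7.07413356  9.79466241 11.90030129 14.68713135 36.00550134]
   high pts 323 [495.06009774 317.64237746  34.62246878]
  cloud rect ((531.2839965820312, 193.76736450195312), (64.78108978271484, 262.7737121582031), 15.679047584533691)
tray plane rect ((557.9915771484375, -192.4794158935547), (68.562255859375, 280.5812683105469), 17.2099552154541)
  z pct [-0.4745172   2.20228193  4.26509559  7.37270172 33.03614882]
   high pts 314 [ 591.3664741  -309.32938209   34.7241799 ]
  cloud rect ((558.632080078125, -192.7840576171875), (68.11018371582031, 281.3321838378906), 16.913721084594727)Traceback (most recent call last):
  File "<stdin>", line 12, in <module>
IndexError: list index out of range
```

Run:
```python
from h import *
go([552,-180,400],17)
```

```text
row [-0.2288 -0.4244 -0.1547] [  0.    -0.   -82.03]
```

```bash
python3 -m jog '[[[-0.229,-0.424,-0.155],[0,0,-82],-1],[[-0.229,-0.424,-0.155],[0,0,-82],-1],[[-0.229,-0.424,-0.155],[0,0,-82],-1],[[-0.229,-0.424,-0.155],[0,0,-82],-1],[[-0.229,-0.424,-0.155],[0,0,-82],-1],[[-0.229,-0.424,-0.155],[0,0,-82],-1],[[-0.229,-0.424,-0.155],[0,0,-82],-1],[[-0.229,-0.424,-0.155],[0,0,-82],-1]]'
python3 - <<'E'
from h import *
go([552,-180,400],17)
E
```

```text
time_s: 2.37
eef_pos: [454.1, -310.2, 348.2]
tcp_rot: [3.141, -0.0, -0.129]
wrist_force: [0.7, -0.9, -0.1]
width: 0.998
row [ 0.0804 -0.1417 -0.0518] [ 2.000e-02 -2.000e-02 -2.439e+01]
```

```bash
python3 -m jog '[[[0.08,-0.142,-0.052],[0,0,-24.4],-1],[[0.08,-0.142,-0.052],[0,0,-24.4],-1],[[0.08,-0.142,-0.052],[0,0,-24.4],-1],[[0.08,-0.142,-0.052],[0,0,-24.4],-1],[[0.08,-0.142,-0.052],[0,0,-24.4],-1],[[0.08,-0.142,-0.052],[0,0,-24.4],-1],[[0.08,-0.142,-0.052],[0,0,-24.4],-1]]'
python3 - <<'E'
from h import *
p,Rc,c=cam("wrist"); cv2.imwrite("pics/w1.png",p["frame"][:,:,::-1]); np.savez("w1.npz",f=p["frame"],z=p["range_z"],K=p["K"],Rc=Rc,c=c)
print(c,pose()[0],pose()[2]["tcp_rot"])
for f in outline_of(p,"tray")[:2]: print(f["conf"],f["rect"])
go([530,188,400],14.8)
E
```

```text
time_s: 2.95
eef_pos: [551.4, -179.7, 399.8]
tcp_rot: [3.141, 0.001, 0.297]
wrist_force: [-0.1, 0.2, -0.0]
width: 1.0
[ 528.91543152 -107.45504567  527.63786454] [ 551.02631064 -180.35326557  399.62704578] [3.14155750e+00 7.23336154e-04 2.95846799e-01]
0.76 [316.6, 181.6, 51.1, 202.1]
row [ 0.0873 -0.3588 -0.0004] [-0.    0.04  2.11]
```

View pics/w1.png

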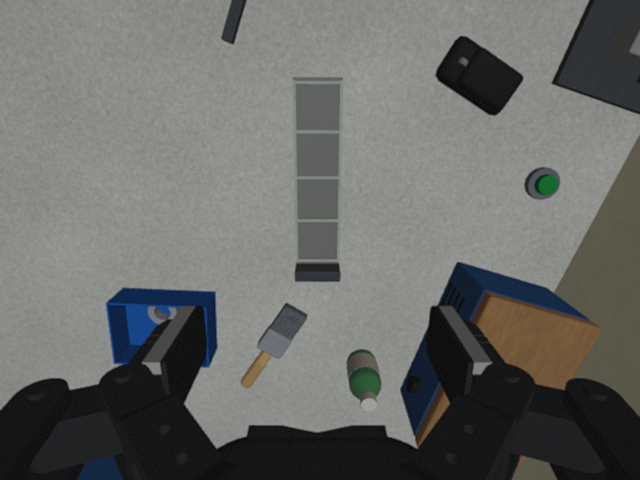

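The wrist view shows the tray: its far rim is at row 78, the dividers at rows 131, 178 and 221, and the stop at row 272. All are centred near column 318.

```bash
python3 -m jog '[[[0.087,-0.359,0],[0,0,2.1],-1],[[0.087,-0.359,0],[0,0,2.1],-1],[[0.087,-0.359,0],[0,0,2.1],-1],[[0.087,-0.359,0],[0,0,2.1],-1],[[0.087,-0.359,0],[0,0,2.1],-1],[[0.087,-0.359,0],[0,0,2.1],-1],[[0.087,-0.359,0],[0,0,2.1],-1],[[0.087,-0.359,0],[0,0,2.1],-1]]'
python3 -m jog '[[[0,0,0],[0,0,0],-1]]'
python3 - <<'E'
from h import *
d=np.load("w1.npz"); pp={"K":d["K"]}
g=cv2.cvtColor(d["f"],cv2.COLOR_RGB2GRAY).astype(float)
prof=g[:,306:332].mean(1); print("rows",[(r,int(prof[r])) for r in range(72,285) if prof[r]>prof[max(r-3,0)]+8 or prof[r]>prof[min(r+3,479)]+8])
for r in(105,155,200,242): print(r,g[r,288:300].astype(int),g[r,334:348].astype(int))
pts=ray(pp,d["Rc"],d["c"],[[318,131],[318,178],[318,221],[318,78.5],[293,78],[343,78]],10); print(pts.round(1))
p,Rc,c=cam("wrist"); cv2.imwrite("pics/w2.png",p["frame"][:,:,::-1]); np.savez("w2.npz",f=p["frame"],z=p["range_z"],K=p["K"],Rc=Rc,c=c)
print(pose()[0],pose()[2]["tcp_rot"])
for o in["pin","block","bush","pinion"]:
    for f in spot_point(p,o)[:1]: print(o,f["conf"],f["uv"],ray(p,Rc,c,f["uv"],18).round(1))
E
```

```text
time_s: 3.72
eef_pos: [531.3, 153.4, 399.5]
tcp_rot: [3.141, 0.001, 0.256]
wrist_force: [0.9, 0.0, 0.2]
width: 1.001
time_s: 3.8
eef_pos: [530.4, 157.4, 399.0]
tcp_rot: [-3.14, 0.001, 0.258]
wrist_force: [-0.4, -0.6, -0.5]
width: 0.999
rows [(74, 143), (75, 145), (76, 139), (77, 113), (81, 128), (82, 133), (83, 128), (84, 107), (130, 121), (131, 132), (132, 130), (133, 114), (176, 120), (177, 133), (178, 130), (179, 108), (219, 119), (220, 134), (221, 128), (259, 120), (260, 132), (261, 123), (262, 97), (263, 66), (272, 53), (273, 54), (274, 53), (281, 86), (282, 140), (283, 147), (284, 143)]
105 [145 147 150 149 145 136 134 129 104  95  98  98] [ 99  97  97  96  97 110 130 135 139 147 151 148 147 146]
155 [140 138 135 137 139 140 135 134 120 102  97  95] [ 96  97  95  96 103 130 135 138 143 146 144 141 143 146]
200 [149 149 145 143 143 139 136 134 130 115  99  96] [ 97  95  92  98 127 134 136 141 142 143 143 142 142 141]
242 [141 144 142 142 141 143 142 138 136 129 101  95] [ 93  93  98 117 132 137 145 146 144 148 145 146 144 140]
[[ 535.8 -125.6   10. ]
 [ 553.9 -184.3   10. ]
 [ 571.7 -242.    10. ]
 [ 517.   -64.7   10. ]
 [ 486.8  -73.4   10. ]
 [ 546.8  -54.9   10. ]]
[530.73116096 155.00023211 398.91566939] [-3.14140970e+00  2.00602166e-03  2.57440659e-01]
pin 0.66 [322.2, 222.2] [[553.3  97.1  18. ]]
pinion 0.63 [324.2, 177.7] [[539.9 157.1  18. ]]
```

View pics/w2.png

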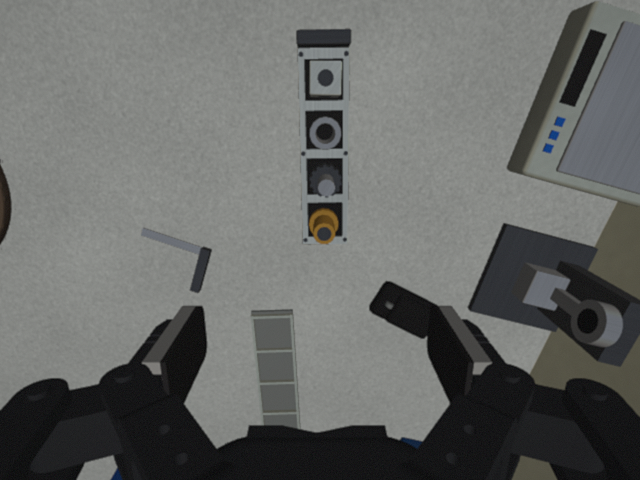

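The wrist view shows the rail with its stop at (324,38). The part tops are block (325,78), pin (325,131), pinion (326,187) and bush (324,233).

Run:
```python
from h import *
d=np.load("w2.npz"); p={"K":d["K"],"range_z":d["z"]}; Rc=d["Rc"]; c=d["c"]
for n,uv,z in(("block",(325,78),68),("pin",(325,131),86),("pinion",(326,187),93),("bush",(324,233),74)):
    print(n,ray(p,Rc,c,[uv],z).round(1))
print("rail ends z12",ray(p,Rc,c,[[297,48],[351,48],[304,243],[347,243]],12).round(1))
X=cloud(p,Rc,c); print("table",np.nanmedian(X[100:200,150:250],(0,1)))
for n,lo,hi,r in(("block",60,80,(55,100)),("pin",78,94,(110,150)),("pinion",84,102,(160,210)),("bush",66,84,(210,250))):
    k=X[r[0]:r[1],290:360].reshape(-1,3); k=k[(k[:,2]>lo)&(k[:,2]<hi)]; print(n,len(k),np.median(k,0).round(1), ((k.max(0)+k.min(0))/2).round(1),np.ptp(k,axis=0).round(1))
im=d["f"][20:260,270:380,::-1]; cv2.imwrite("pics/w2c.png",cv2.resize(im,None,fx=2.5,fy=2.5,interpolation=cv2.INTER_CUBIC))
```

```text
block [[508.8 271.7  68. ]]
pin [[523.3 217.3  86. ]]
pinion [[540.4 158.1  93. ]]
bush [[554.5  98.9  74. ]]
rail ends z12 [[466.4 300.8  12. ]
 [530.3 317.7  12. ]
 [536.8  59.3  12. ]
 [595.9  75.   12. ]]
table [367.97485873 147.88320321  -0.53990733]
block 1112 [508.8 272.1  67.3] [508.9 272.2  65.5] [41.4 42.  10.3]
pin 518 [523.8 215.1  85. ] [523.8 214.9  83.3] [34.9 35.2  9.7]
pinion 244 [540.4 158.   92.1] [540.6 157.4  89.5] [19.5 19.6 10.2]
bush 391 [553.9  99.2  73.5] [554.3  98.1  71.5] [27.2 27.7  9.4]
```

View pics/w2c.png

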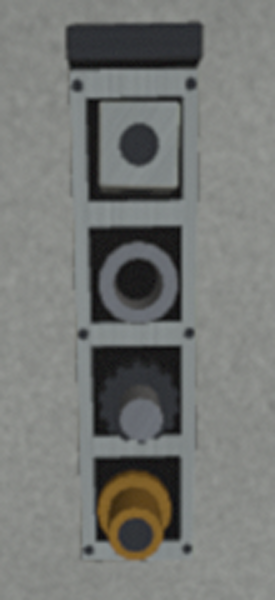

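Run:
```python
from h import *
print(pose()[0]); go([508.8,272,150],14.8)
```

```text
[531.57057168 151.58706154 399.28994282]
row [ 0.0085 -0.1224  0.2492] [ 0.02  0.08 -0.29]
```

```bash
python3 -m jog '[[[0.008,-0.122,0.249],[0,0,-0.3],-1],[[0.008,-0.122,0.249],[0,0,-0.3],-1],[[0.008,-0.122,0.249],[0,0,-0.3],-1],[[0.008,-0.122,0.249],[0,0,-0.3],-1],[[0.008,-0.122,0.249],[0,0,-0.3],-1],[[0.008,-0.122,0.249],[0,0,-0.3],-1],[[0.008,-0.122,0.249],[0,0,-0.3],-1],[[0.008,-0.122,0.249],[0,0,-0.3],-1]]'
python3 -m jog '[[[0,0,0],[0,0,0],-1],[[0,0,0],[0,0,0],-1],[[0,0,0],[0,0,0],-1]]'
python3 - <<'E'
from h import *
p,Rc,c=cam("wrist"); cv2.imwrite("pics/w3.png",p["frame"][:,:,::-1])
P,R,s=pose(); print(P,s["tcp_rot"],s["dq"].round(3)); X=cloud(p,Rc,c)
for n,lo,hi,q in(("block",60,76,(508.8,272)),("pin",79,92,(523.5,216)),("pinion",86,99,(540.4,158)),("bush",68,80,(554,99))):
    k=X.reshape(-1,3); k=k[(k[:,2]>lo)&(k[:,2]<hi)&(np.hypot(k[:,0]-q[0],k[:,1]-q[1])<30)]
    if len(k)>50: print(n,len(k),np.median(k,0).round(1),((np.percentile(k,99,axis=0)+np.percentile(k,1,axis=0))/2).round(1),cv2.minAreaRect(k[:,:2].astype(np.float32)))
    w=(np.array([*q,lo+7])-c)@Rc; print("  px",(p["K"]@(w/w[2]))[:2].round())
go([508.8,272,43],14.8)
E
```

```text
time_s: 4.72
eef_pos: [506.8, 270.8, 145.6]
tcp_rot: [3.141, 0.009, 0.258]
wrist_force: [-0.4, -1.1, 0.0]
width: 0.999
time_s: 4.97
eef_pos: [507.9, 269.7, 147.1]
tcp_rot: [3.141, 0.007, 0.256]
wrist_force: [-0.2, 0.2, -0.1]
width: 0.998
[507.86161787 269.903817   147.23109375] [3.14073292 0.00645758 0.25614202] [ 0.007 -0.002  0.002  0.001 -0.006  0.002]
block 3740 [508.8 274.5  67.3] [508.8 273.4  65.2] ((509.1273193359375, 272.86456298828125), (35.79229736328125, 36.084774017333984), 13.997188568115234)
  px [321. 249.]
pin 2023 [523.6 217.3  84.9] [523.8 216.   82.9] ((523.6884765625, 215.78688049316406), (35.6235466003418, 35.202945709228516), 81.90614318847656)
  px [320. 355.]
pinion 62 [537.  166.4  87.5] [537.7 165.4  87.8] ((537.0809326171875, 166.02430725097656), (12.410268783569336, 2.6128909587860107), 25.79454231262207)
  px [323. 448.]
  px [319. 494.]
row [ 0.0021 -0.0019  0.1042] [ 0.05  0.37 -0.12]
```

View pics/w3.png

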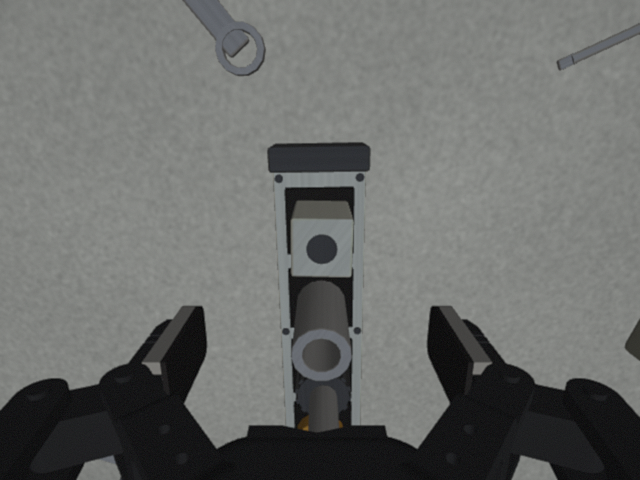

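```bash
python3 - <<'E'
from h import *
go([509.1,272.9,43],14.2)
E
python3 -m jog '[[[0.002,-0.002,0.03],[0,0.3,0],-1],[[0.002,-0.002,0.055],[0,0.3,0.6],-1],[[0.002,-0.003,0.08],[0,0.3,0.6],-1],[[0.002,-0.003,0.1],[0,0.3,0.6],-1],[[0.002,-0.003,0.104],[0,0.3,0.6],-1],[[0.002,-0.003,0.104],[0,0.3,0.6],-1],[[0.002,-0.003,0.104],[0,0.3,0.6],-1],[[0.002,-0.003,0.104],[0,0.3,0.6],-1]]'
python3 - <<'E'
from h import *
go([509.1,272.9,43],14.2)
E
```

```text
row [ 0.0026 -0.0027  0.1042] [0.05 0.37 0.48]
time_s: 5.68
eef_pos: [509.3, 273.2, 44.9]
tcp_rot: [3.141, -0.001, 0.245]
wrist_force: [-0.5, 0.6, -0.4]
width: 0.998
row [-0.0002  0.0002  0.0019] [ 0.03 -0.08 -0.14]
```

Aligned within 0.3 mm, so I'll close.

```bash
python3 -m jog '[[[0,0,0.002],[0,0,0],1],[[0,0,0.002],[0,0,0],1],[[0,0,0.002],[0,0,0],1],[[0,0,0.002],[0,0,0],1],[[0,0,0.002],[0,0,0],1],[[0,0,0.002],[0,0,0],1],[[0,0,0.002],[0,0,0],1],[[0,0,0.002],[0,0,0],1]]'
python3 -m jog '[[[0,0,0],[0,0,0],1],[[0,0,0],[0,0,0],1],[[0,0,0],[0,0,0],1]]'
python3 - <<'E'
from h import *
go([530,200,180],14.2)
E
```

```text
time_s: 6.35
eef_pos: [509.5, 273.3, 43.5]
tcp_rot: [3.141, -0.002, 0.246]
wrist_force: [-1.8, 0.1, 7.1]
width: 0.414
time_s: 6.6
eef_pos: [509.4, 273.3, 43.5]
tcp_rot: [3.141, -0.002, 0.246]
wrist_force: [-0.1, -0.3, 2.0]
width: 0.417
row [ 0.0024  0.0762 -0.1365] [ 0.03 -0.11 -0.13]
```

```bash
python3 -m jog '[[[0,0,-0.03],[0,0,0],1],[[0,0,-0.07],[0,0,0],1],[[0,0,-0.1],[0,0,0],1],[[0.005,0.02,-0.12],[0,0,-1],1],[[0.01,0.06,-0.12],[0,0,-2],1],[[0,0.1,-0.12],[0,0,-3],1],[[0,0.14,-0.12],[0,0,-3],1],[[0,0.18,-0.12],[0,0,-3],1]]'
python3 - <<'E'
from h import *
go([579.5,-269.5,150],17.1)
E
```

```text
time_s: 7.27
eef_pos: [552.6, 97.1, 163.5]
tcp_rot: [3.141, -0.001, 0.299]
wrist_force: [1.6, 0.3, -2.1]
width: 0.416
row [-0.0821  0.3583  0.0136] [ 0.03 -0.08  0.01]
```

```bash
python3 -m jog '[[[-0.01,0.04,0],[0,0,0],1],[[-0.019,0.08,0],[0,0,0],1],[[-0.028,0.12,0],[0,0,0],1],[[-0.037,0.16,0],[0,0,0],1],[[-0.046,0.2,0],[0,0,0],1],[[-0.055,0.24,0],[0,0,0],1],[[-0.064,0.28,0],[0,0,0],1],[[-0.073,0.32,0],[0,0,0],1]]'
python3 - <<'E'
from h import *
go([579.5,-269.5,150],17.1)
E
```

```text
time_s: 7.93
eef_pos: [576.5, -232.3, 163.3]
tcp_rot: [3.142, -0.001, 0.299]
wrist_force: [1.3, 0.8, -1.1]
width: 0.415
row [-0.0081  0.0364  0.0133] [ 0.   -0.06  0.  ]
```

```bash
python3 -m jog '[[[-0.008,0.036,0.013],[0,0,0],1],[[-0.008,0.036,0.013],[0,0,0],1],[[-0.008,0.036,0.013],[0,0,0],1],[[-0.008,0.036,0.013],[0,0,0],1],[[-0.008,0.036,0.013],[0,0,0],1]]'
python3 - <<'E'
from h import *
p,Rc,c=cam("wrist"); cv2.imwrite("pics/w4.png",p["frame"][:,:,::-1]); np.savez("w4.npz",f=p["frame"],z=p["range_z"],K=p["K"],Rc=Rc,c=c)
P,R,s=pose(); print(P,s["tcp_rot"],s["dq"].round(3))
E
```

```text
time_s: 8.35
eef_pos: [579.5, -268.0, 150.3]
tcp_rot: [-3.141, -0.001, 0.299]
wrist_force: [-0.7, -0.1, -1.9]
width: 0.413
[ 579.65233669 -267.79812905  150.5326871 ] [-3.14150106e+00 -1.06586720e-03  2.99941339e-01] [ 0.004 -0.002 -0.002 -0.001 -0.001 -0.002]
```

View pics/w4.png

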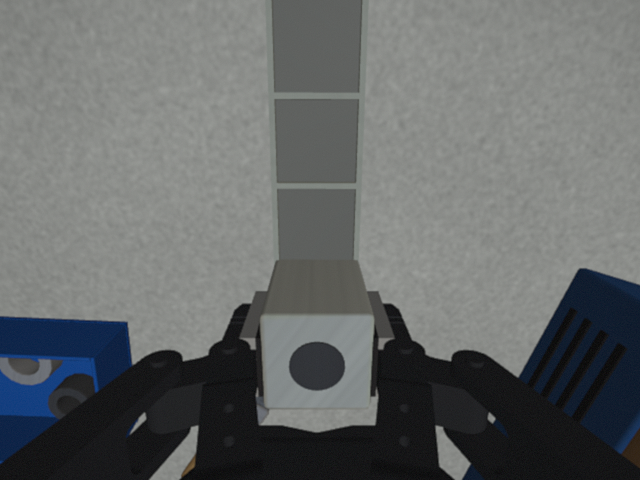

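The wrist view shows the block held squarely over compartment 1. The dividers are at row 95 (x=-60) and row 186 (x=0).

Run:
```python
from h import *
d=np.load("w4.npz"); p={"K":d["K"]}
g=cv2.cvtColor(d["f"],cv2.COLOR_RGB2GRAY).astype(int)
print(g[88:104,316],g[178:194,316])
for r in(60,140,220): print(r,g[r,264:286],g[r,350:372])
```

```text
[ 97  97  97  98 110 128 133 132 131 133 123  93  92  97  97  96] [ 96  96  96  91  95 120 132 133 134 132 119  99  94  95  95  96]
60 [146 147 145 137 130 130 129 131 127 101  89  94  97  96  95  96  97  96
  96  95  96  95] [ 98  96  95  96  98  97  96  96  93  82 108 130 130 131 130 132 136 143
 144 145 143 143]
140 [141 141 141 143 144 141 134 131 132 132 130 110  91  93  96  97  96  96
  96  96  95  97] [ 96  96  95  96  96  94  86 102 128 133 132 131 133 136 139 139 138 137
 138 139 140 140]
220 [145 146 147 147 143 141 139 139 137 135 133 134 136 129  97  91  96  96
  96  97  96  95] [ 95  95  93  88  93 128 136 135 134 133 138 141 142 141 142 144 146 145
 145 145 143 142]
```

Run:
```python
from h import *
d=np.load("w4.npz"); p={"K":d["K"]}
q=ray(p,d["Rc"],d["c"],[[316.4,95.2],[316.2,185.5],[273,60],[359.8,60]],10)[:,:2]; print(q.round(1), np.linalg.norm(q[0]-q[1]),np.linalg.norm(q[2]-q[3]))
u=(q[1]-q[0]);u/=np.linalg.norm(u); yaw=np.degrees(np.arctan2(u[1],u[0])); print("tray yaw",yaw)
u=np.array([np.cos(np.radians(-73)),np.sin(np.radians(-73))])
m=(q[0]+q[1])/2; O=m+30*u; print("origin",O,[ (O+k*u).round(1) for k in(90,30,-30,-90)])
go([*(O+90*u),60],17)
```

```text
[[ 552.8 -183.5]
 [ 570.4 -240.8]
 [ 519.9 -171.5]
 [ 573.1 -155. ]] 59.91306142261404 55.7766490576399
tray yaw -72.89692962667353
origin [ 570.38872521 -240.86731501] [array([ 596.7, -326.9]), array([ 579.2, -269.6]), array([ 561.6, -212.2]), array([ 544.1, -154.8])]
row [-0.0013  0.0615  0.0905] [-0.01 -0.06  0.19]
```

```bash
python3 - <<'E'
from h import *
go([579.1,-269.6,30],17)
E
python3 -m jog '[[[-0.001,0.002,0.035],[0,0,0.2],1],[[-0.001,0.002,0.07],[0,0,0.2],1],[[-0.001,0.002,0.095],[0,0,0.2],1],[[-0.001,0.002,0.11],[0,0,0.2],1],[[-0.001,0.002,0.115],[0,0,0.2],1],[[-0.001,0.002,0.118],[0,0,0.2],1],[[-0.001,0.002,0.119],[0,0,0.2],1],[[-0.001,0.002,0.12],[0,0,0.2],1]]'
python3 - <<'E'
from h import *
go([579.1,-269.6,29.5],17)
E
```

```text
row [-0.0012  0.0016  0.1205] [-0.01 -0.06  0.19]
time_s: 9.07
eef_pos: [580.1, -269.9, 31.8]
tcp_rot: [3.14, -0.002, 0.297]
wrist_force: [-0.4, -0.3, -0.3]
width: 0.416
row [-0.0008 -0.0006  0.0023] [ 0.08 -0.13  0.01]
```

```bash
python3 -m jog '[[[0,0,0.001],[0,0,0],1],[[0,0,0.002],[0,0,0],1],[[0,0,0.003],[0,0,0],1],[[0,0,0.003],[0,0,0],1]]'
python3 -m jog '[[[0,0,0],[0,0,0],0.1],[[0,0,0],[0,0,0],-0.1],[[0,0,0],[0,0,0],-0.4],[[0,0,0],[0,0,0],-1],[[0,0,0],[0,0,0],-1],[[0,0,0],[0,0,0],-1],[[0,0,0],[0,0,0],-1],[[0,0,0],[0,0,0],-1]]'
```

```text
time_s: 9.4
eef_pos: [580.4, -270.1, 29.5]
tcp_rot: [3.139, -0.003, 0.297]
wrist_force: [-0.5, 1.0, 2.5]
width: 0.418
time_s: 10.07
eef_pos: [580.4, -270.1, 29.5]
tcp_rot: [3.139, -0.003, 0.297]
wrist_force: [-1.2, 0.7, -0.8]
width: 1.0
```

```bash
python3 -m jog '[[[0,0,-0.02],[0,0,0],-1],[[0,0,-0.06],[0,0,0],-1],[[0,0,-0.1],[0,0,0],-1],[[0,-0.03,-0.12],[0,0,0],-1],[[0.01,-0.07,-0.12],[0,0,0],-1],[[0.02,-0.11,-0.12],[0,0,0],-1],[[0.03,-0.15,-0.12],[0,0,0],-1],[[0.04,-0.19,-0.12],[0,0,1],-1]]'
python3 - <<'E'
from h import *
p,Rc,c=cam("wrist"); X=cloud(p,Rc,c); go([523.7,215.9,150],14.8)
E
```

```text
time_s: 10.73
eef_pos: [562.1, -75.0, 149.5]
tcp_rot: [3.139, -0.004, 0.279]
wrist_force: [0.7, 0.1, -0.2]
width: 1.0
row [ 0.0428 -0.284  -0.0006] [ 0.02 -0.14  1.25]
```

```bash
python3 -m jog '[[[0.006,-0.04,0],[0,0,0],-1],[[0.012,-0.08,0],[0,0,1.2],-1],[[0.018,-0.12,0],[0,0,1.2],-1],[[0.024,-0.16,0],[0,0,1.2],-1],[[0.03,-0.2,0],[0,0,1.2],-1],[[0.036,-0.24,0],[0,0,1.2],-1],[[0.043,-0.284,0],[0,0,1.2],-1],[[0.043,-0.284,0],[0,0,1.2],-1]]'
python3 -m jog '[[[0,0,0],[0,0,0],-1],[[0,0,0],[0,0,0],-1],[[0,0,0],[0,0,0],-1]]'
cat > f.py <<'E'
from h import *
# tops of parts near the given guess, from the wrist depth
def tops(lst):
    p,Rc,c=cam("wrist"); X=cloud(p,Rc,c).reshape(-1,3); P,R,s=pose(); print(P.round(1),np.round(s["tcp_rot"],3),np.abs(s["dq"]).max().round(3))
    G={"pin":(523.7,215.9,85),"pinion":(540.4,158,92),"bush":(554,99,73)}
    for n in lst:
        q=G[n]; k=X[(np.abs(X[:,2]-q[2])<5)&(np.hypot(X[:,0]-q[0],X[:,1]-q[1])<25)]
        if len(k)>60: print(n,len(k),np.round(cv2.minEnclosingCircle(k[:,:2].astype(np.float32))[0],1),cv2.minAreaRect(k[:,:2].astype(np.float32)))
    return p
E
python3 - <<'E'
from f import *
tops(["pin","pinion","bush"]); go([523.7,215.9,53],14.8)
E
```

```text
time_s: 11.45
eef_pos: [522.7, 221.4, 149.5]
tcp_rot: [-3.141, -0.003, 0.264]
wrist_force: [-0.5, -0.9, 1.4]
width: 1.001
time_s: 11.7
eef_pos: [522.8, 220.6, 149.5]
tcp_rot: [-3.141, -0.003, 0.263]
wrist_force: [-0.7, 0.2, -0.2]
width: 1.0
[523.  220.3 149.6] [-3.141e+00 -3.000e-03  2.620e-01] 0.009
pin 2138 [523.9 215.3] ((523.916748046875, 215.55979919433594), (34.97541809082031, 35.212039947509766), 8.345480918884277)
pinion 931 [540.7 157.8] ((540.8627319335938, 158.17832946777344), (19.234128952026367, 19.945974349975586), 28.66132164001465)
bush 658 [554.1 100.7] ((553.1118774414062, 106.21690368652344), (27.059276580810547, 13.712259292602539), 10.446849822998047)
row [-0.0008  0.0045  0.0966] [-0.03 -0.18  0.23]
```

Pin at (523.9,215.6), pinion at (540.8,158). Descend on the pin.

```bash
python3 -m jog '[[[-0.001,0.004,0],[0,-0.2,0.2],-1],[[-0.001,0.005,0.03],[0,-0.2,0.2],-1],[[-0.001,0.005,0.06],[0,-0.2,0.2],-1],[[-0.001,0.005,0.085],[0,-0.2,0.2],-1],[[-0.001,0.005,0.097],[0,-0.2,0.2],-1],[[-0.001,0.005,0.097],[0,-0.2,0.2],-1],[[-0.001,0.005,0.097],[0,-0.2,0.2],-1],[[-0.001,0.005,0.097],[0,-0.2,0.2],-1]]'
python3 - <<'E'
from f import *
go([523.9,215.6,53],14.8)
E
```

```text
time_s: 12.42
eef_pos: [524.4, 215.1, 53.8]
tcp_rot: [-3.141, -0.001, 0.258]
wrist_force: [0.4, 0.3, 0.4]
width: 0.999
row [-0.0003 -0.0006  0.0008] [-0.03 -0.08 -0.01]
```

```bash
python3 -m jog '[[[0,0,0],[0,0,0],1],[[0,0,0],[0,0,0],1],[[0,0,0],[0,0,0],1],[[0,0,0],[0,0,0],1],[[0,0,0],[0,0,0],1],[[0,0,0],[0,0,0],1],[[0,0,0],[0,0,0],1],[[0,0,0],[0,0,0],1]]'
python3 -m jog '[[[0,0,0],[0,0,0],1],[[0,0,0],[0,0,0],1],[[0,0,0],[0,0,0],1]]'
python3 -m jog '[[[0,0,-0.03],[0,0,0],1],[[0,0,-0.07],[0,0,0],1],[[0,0,-0.1],[0,0,0],1],[[0,0.01,-0.13],[0,0,0],1],[[0.01,0.04,-0.13],[0,0,-1],1],[[0,0.08,-0.13],[0,0,-2],1],[[0,0.12,-0.13],[0,0,-2],1],[[0,0.16,-0.13],[0,0,-2],1]]'
python3 - <<'E'
from f import *
go([561.6,-212.2,150],17)
E
```

```text
time_s: 13.08
eef_pos: [524.4, 215.2, 54.5]
tcp_rot: [-3.141, -0.002, 0.258]
wrist_force: [-0.4, 0.2, 6.0]
width: 0.397
time_s: 13.33
eef_pos: [524.3, 215.2, 54.5]
tcp_rot: [-3.141, -0.002, 0.258]
wrist_force: [-1.0, 0.1, 0.4]
width: 0.395
time_s: 14.0
eef_pos: [564.7, 59.0, 184.4]
tcp_rot: [-3.141, -0.001, 0.294]
wrist_force: [1.6, 0.4, -3.9]
width: 0.398
row [-0.0817  0.2587  0.0341] [-0.03 -0.07 -0.13]
```

```bash
python3 -m jog '[[[-0.012,0.04,0],[0,0,0],1],[[-0.024,0.08,0],[0,0,0],1],[[-0.036,0.12,0],[0,0,0],1],[[-0.048,0.16,0.01],[0,0,0],1],[[-0.06,0.2,0.02],[0,0,0],1],[[-0.072,0.235,0.03],[0,0,0],1],[[-0.082,0.258,0.034],[0,0,0],1],[[-0.082,0.259,0.034],[0,0,0],1]]'
python3 - <<'E'
from f import *
go([561.6,-212.2,40.5],17)
p,Rc,c=cam("wrist"); cv2.imwrite("pics/w5.png",p["frame"][:,:,::-1])
E
```

```text
time_s: 14.67
eef_pos: [560.3, -217.1, 148.3]
tcp_rot: [-3.14, 0.001, 0.29]
wrist_force: [-0.4, 0.0, -4.2]
width: 0.398
row [ 0.0027 -0.0041  0.1078] [-0.07  0.03 -0.36]
```

View pics/w5.png

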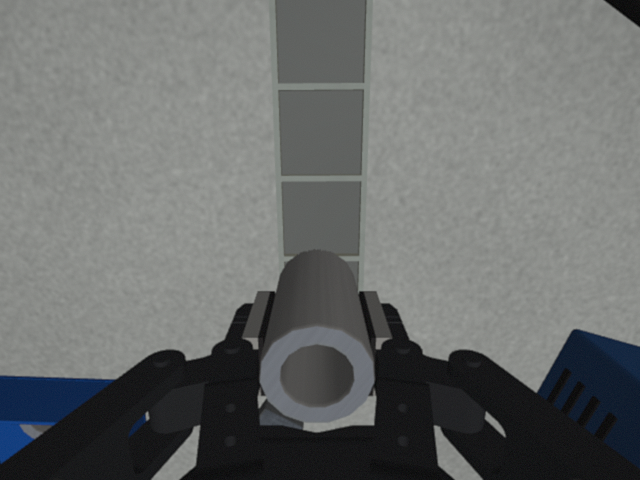

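Run:
```python
from f import *
p,Rc,c=cam("wrist"); print(c,Rc[:,2]); X=cloud(p,Rc,c)
print(ray(p,Rc,c,[[320,86.5],[320,178.5],[320,258.5]],10).round(1)); print(X[[40,120,210],320].round(1))
print(pose()[0])
for n in("top",):
    p,Rc,c=cam(n); cv2.imwrite("pics/t5.png",cv2.resize(p["frame"][170:320,110:510,::-1],None,fx=2,fy=2,interpolation=cv2.INTER_CUBIC))
```

```text
[ 538.62108832 -142.91336545  276.91523715] [ 0.08559415 -0.28757917 -0.95392445]
[[ 535.2 -124.6   10. ]
 [ 552.7 -182.    10. ]
 [ 570.  -239.1   10. ]]
[[ 526.9  -97.1    1.9]
 [ 541.3 -144.6    2.6]
 [ 559.8 -205.3    2.6]]
[ 560.8499494  -213.45103701  149.3538294 ]
```

View pics/t5.png

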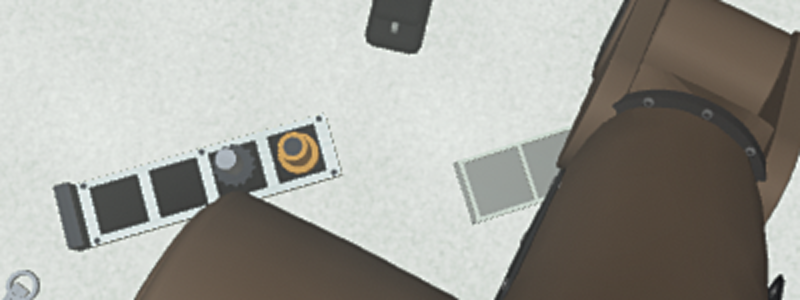

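The dividers fall at y = -124.6, -182.0 and -239.1, so the pin hangs over compartment 2 as intended. Lowering.

```bash
python3 - <<'E'
from f import *
go([561.6,-211.7,41],17)
E
python3 -m jog '[[[0.001,-0.002,0.03],[0,0,0],1],[[0.001,-0.002,0.06],[0,0,0],1],[[0.001,-0.002,0.085],[0,0,0],1],[[0.001,-0.002,0.1],[0,0,0],1],[[0.001,-0.002,0.105],[0,0,0],1],[[0.001,-0.002,0.107],[0,0,0],1],[[0.001,-0.002,0.108],[0,0,0],1],[[0.001,-0.002,0.108],[0,0,0],1]]'
python3 - <<'E'
from f import *
go([561.6,-211.7,40.5],17)
E
```

```text
row [ 0.0006 -0.0004  0.1087] [-0.08 -0.03 -0.17]
time_s: 15.48
eef_pos: [562.1, -209.8, 42.8]
tcp_rot: [-3.141, -0.002, 0.294]
wrist_force: [0.8, 0.2, -2.9]
width: 0.395
row [-0.001   0.0017  0.0023] [-0.02 -0.1  -0.13]
```

```bash
python3 -m jog '[[[-0.001,0.002,0.001],[0,0,0],1],[[-0.001,0.002,0.002],[0,0,0],1],[[-0.001,0.002,0.003],[0,0,0],1],[[-0.001,0.002,0.003],[0,0,0],1]]'
python3 -m jog '[[[0,0,0],[0,0,0],0.1],[[0,0,0],[0,0,0],-0.1],[[0,0,0],[0,0,0],-0.4],[[0,0,0],[0,0,0],-1],[[0,0,0],[0,0,0],-1],[[0,0,0],[0,0,0],-1],[[0,0,0],[0,0,0],-1],[[0,0,0],[0,0,0],-1]]'
python3 -m jog '[[[0,0,-0.02],[0,0,0],-1],[[0,0,-0.06],[0,0,0],-1],[[0,0,-0.1],[0,0,0],-1],[[0,-0.03,-0.11],[0,0,0],-1],[[0.01,-0.07,-0.11],[0,0,0],-1],[[0.02,-0.11,-0.11],[0,0,0],-1],[[0.03,-0.15,-0.11],[0,0,0],-1],[[0.04,-0.19,-0.11],[0,0,1],-1]]'
python3 - <<'E'
from f import *
go([540.8,158,150],14.8)
E
```

```text
time_s: 15.82
eef_pos: [562.0, -212.2, 40.5]
tcp_rot: [3.141, -0.003, 0.294]
wrist_force: [-0.6, -0.1, 3.1]
width: 0.401
time_s: 16.48
eef_pos: [562.0, -212.3, 40.5]
tcp_rot: [3.141, -0.003, 0.294]
wrist_force: [-0.2, 0.4, -1.1]
width: 1.003
time_s: 17.15
eef_pos: [544.4, -17.3, 150.8]
tcp_rot: [3.141, -0.003, 0.276]
wrist_force: [0.1, -0.4, -0.4]
width: 0.998
row [ 0.0443 -0.1696  0.0008] [ 0.04 -0.18  1.03]
```

```bash
python3 -m jog '[[[0.01,-0.04,0],[0,0,1],-1],[[0.02,-0.08,0],[0,0,1],-1],[[0.03,-0.12,0],[0,0,1],-1],[[0.038,-0.145,0],[0,0,1],-1],[[0.044,-0.17,0],[0,-0.2,1],-1],[[0.044,-0.17,0],[0,-0.2,1],-1],[[0.044,-0.17,0],[0,-0.2,1],-1],[[0.044,-0.17,0],[0,-0.2,1],-1]]'
python3 -m jog '[[[0,0,0],[0,0,0],-1],[[0,0,0],[0,0,0],-1]]'
python3 - <<'E'
from f import *
tops(["pinion","bush"]); go([540.8,158,66],14.8)
E
```

```text
time_s: 17.82
eef_pos: [540.3, 157.9, 150.7]
tcp_rot: [3.141, 0.001, 0.259]
wrist_force: [-0.4, -0.6, 0.2]
width: 1.0
time_s: 17.98
eef_pos: [540.4, 156.7, 150.7]
tcp_rot: [3.141, 0.001, 0.258]
wrist_force: [0.2, 0.1, 0.3]
width: 1.0
[540.5 156.8 150.7] [3.141e+00 1.000e-03 2.580e-01] 0.006
pinion 1103 [540.8 157.8] ((540.7614135742188, 157.71673583984375), (19.43056869506836, 19.519561767578125), 63.20433807373047)
bush 1494 [554.1  98.6] ((554.417724609375, 98.60038757324219), (27.293376922607422, 28.008773803710938), 34.244205474853516)
row [ 0.0007 -0.0011  0.0847] [ 0.05  0.04 -0.04]
```

```bash
python3 -m jog '[[[0.001,-0.001,0.03],[0,0,0],-1],[[0.001,-0.001,0.06],[0,0,0],-1],[[0.001,-0.001,0.078],[0,0,0],-1],[[0.001,-0.001,0.083],[0,0,0],-1],[[0.001,-0.001,0.084],[0,0,0],-1],[[0.001,-0.001,0.084],[0,0,0],-1],[[0.001,-0.001,0.084],[0,0,0],-1],[[0.001,-0.001,0.084],[0,0,0],-1]]'
python3 - <<'E'
from f import *
go([540.8,157.8,67],14.8)
E
```

```text
time_s: 18.7
eef_pos: [541.7, 158.0, 68.0]
tcp_rot: [3.141, -0.001, 0.257]
wrist_force: [-0.1, 0.4, 0.0]
width: 1.002
row [-0.0009 -0.0001  0.001 ] [ 0.06 -0.07 -0.05]
```

```bash
python3 -m jog '[[[-0.001,0,0.001],[0,0,0],-1],[[-0.001,0,0.001],[0,0,0],-0.5],[[-0.001,0,0.001],[0,0,0],0],[[-0.001,0,0.001],[0,0,0],0.4],[[-0.001,0,0.001],[0,0,0],0.5],[[-0.001,0,0.001],[0,0,0],0.6],[[-0.001,0,0.001],[0,0,0],0.8],[[-0.001,0,0.001],[0,0,0],1]]'
python3 -m jog '[[[0,0,0],[0,0,0],1],[[0,0,0],[0,0,0],1],[[0,0,0],[0,0,0],1],[[0,0,0],[0,0,0],1],[[0,0,0],[0,0,0],1]]'
```

```text
time_s: 19.37
eef_pos: [540.8, 157.7, 67.1]
tcp_rot: [3.141, -0.001, 0.258]
wrist_force: [0.2, 0.4, 2.0]
width: 0.214
time_s: 19.78
eef_pos: [540.8, 157.8, 67.1]
tcp_rot: [3.141, -0.001, 0.257]
wrist_force: [-0.4, 0.4, 1.9]
width: 0.213
```

```bash
python3 -m jog '[[[0,0,-0.02],[0,0,0],1],[[0,0,-0.05],[0,0,0],1],[[0,0,-0.08],[0,0,0],1],[[0,0.01,-0.11],[0,0,0],1],[[0.01,0.03,-0.12],[0,0,-1],1],[[0,0.06,-0.12],[0,0,-2],1],[[0,0.1,-0.12],[0,0,-2],1],[[0,0.14,-0.12],[0,0,-2],1]]'
python3 - <<'E'
from f import *
go([544.1,-154.8,170],17)
E
```

```text
time_s: 20.45
eef_pos: [575.9, 21.5, 187.3]
tcp_rot: [3.141, -0.001, 0.294]
wrist_force: [1.8, 0.1, -1.4]
width: 0.221
row [-0.0816  0.1595  0.0174] [ 0.06 -0.07 -0.15]
```

```bash
python3 -m jog '[[[-0.012,0.03,0],[0,0,0],1],[[-0.028,0.06,0],[0,0,0],1],[[-0.044,0.09,0],[0,0,0],1],[[-0.06,0.12,0],[0,0,0],1],[[-0.072,0.145,0.01],[0,0,0],1],[[-0.08,0.156,0.017],[0,0,0],1],[[-0.082,0.16,0.017],[0,0,0],1],[[-0.082,0.16,0.017],[0,0,0],1]]'
python3 -m jog '[[[0,0,0],[0,0,0],1],[[0,0,0],[0,0,0],1]]'
python3 - <<'E'
from f import *
go([544.1,-154.3,53],17)
p,Rc,c=cam("wrist"); cv2.imwrite("pics/w6.png",p["frame"][:,:,::-1])
E
```

```text
time_s: 21.12
eef_pos: [543.5, -155.8, 169.9]
tcp_rot: [-3.142, -0.0, 0.293]
wrist_force: [0.4, 0.1, -1.6]
width: 0.216
time_s: 21.28
eef_pos: [543.8, -154.6, 170.1]
tcp_rot: [-3.141, -0.0, 0.294]
wrist_force: [-0.1, -0.2, -1.3]
width: 0.218
row [ 0.0003 -0.0002  0.1171] [-0.01 -0.02 -0.16]
```

View pics/w6.png

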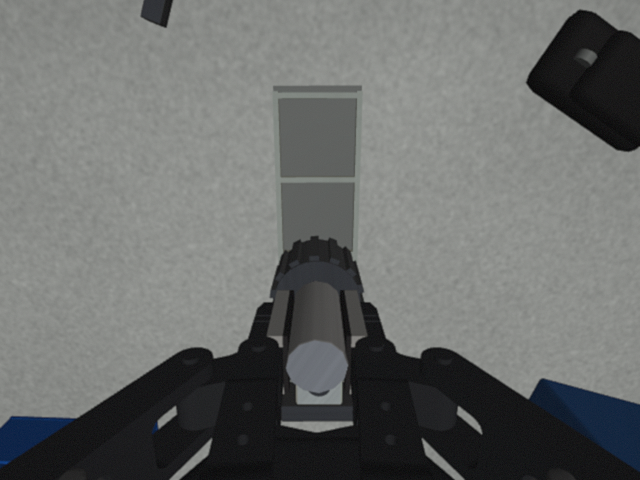

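The pinion hangs straight, centred at column 318 over compartment 3. The end rim is at row 95 and the 3/4 divider at row 181. Lowering.

```bash
python3 -m jog '[[[0,0,0.03],[0,0,0],1],[[0,0,0.06],[0,0,0],1],[[0,0,0.09],[0,0,0],1],[[0,0,0.107],[0,0,0],1],[[0,0,0.112],[0,0,0],1],[[0,0,0.114],[0,0,0],1],[[0,0,0.115],[0,0,0],1],[[0,0,0.115],[0,0,0],1]]'
python3 - <<'E'
from f import *
go([544.1,-154.3,53],17)
E
```

```text
time_s: 22.0
eef_pos: [544.5, -154.4, 56.3]
tcp_rot: [3.14, -0.002, 0.295]
wrist_force: [0.0, -0.0, -2.8]
width: 0.218
row [-0.0004 -0.0003  0.0033] [ 0.07 -0.11 -0.12]
```

```bash
python3 -m jog '[[[0,0,0.001],[0,0,0],1],[[0,0,0.002],[0,0,0],1],[[0,0,0.003],[0,0,0],1],[[0,0,0.004],[0,0,0],1],[[0,0,0.004],[0,0,0],1]]'
```

```text
time_s: 22.42
eef_pos: [544.8, -154.6, 53.1]
tcp_rot: [3.14, -0.003, 0.295]
wrist_force: [-0.5, 0.6, 5.9]
width: 0.222
```

```bash
python3 -m jog '[[[0,0,0],[0,0,0],0.5],[[0,0,0],[0,0,0],0.3],[[0,0,0],[0,0,0],0],[[0,0,0],[0,0,0],-0.4],[[0,0,0],[0,0,0],-1],[[0,0,0],[0,0,0],-1],[[0,0,0],[0,0,0],-1],[[0,0,0],[0,0,0],-1]]'
python3 -m jog '[[[0,0,-0.02],[0,0,0],-1],[[0,0,-0.06],[0,0,0],-1],[[0,0,-0.09],[0,0,0],-1],[[0,-0.02,-0.1],[0,0,0],-1],[[0.01,-0.05,-0.1],[0,0,0],-1],[[0.02,-0.09,-0.1],[0,0,0],-1],[[0.03,-0.13,-0.1],[0,0,1],-1],[[0.04,-0.16,-0.1],[0,0,2],-1]]'
python3 - <<'E'
from f import *
go([554.2,98.6,150],14.8)
E
```

```text
time_s: 23.08
eef_pos: [544.8, -154.6, 53.0]
tcp_rot: [3.14, -0.003, 0.295]
wrist_force: [-0.6, -1.0, -0.3]
width: 0.998
time_s: 23.75
eef_pos: [535.5, 12.6, 153.0]
tcp_rot: [3.14, -0.003, 0.259]
wrist_force: [0.6, 0.2, 0.8]
width: 0.998
row [ 0.0401 -0.0784  0.003 ] [ 0.09 -0.15  0.03]
```

```bash
python3 -m jog '[[[0.02,-0.04,0],[0,0,0],-1],[[0.035,-0.065,0],[0,-0.1,0],-1],[[0.04,-0.078,0.003],[0,-0.1,0],-1],[[0.04,-0.078,0.003],[0,-0.1,0],-1],[[0.04,-0.078,0.003],[0,-0.1,0],-1],[[0.04,-0.078,0.003],[0,-0.1,0],-1]]'
python3 - <<'E'
from f import *
tops(["bush"]); go([554.2,98.6,48],14.8)
E
```

```text
time_s: 24.25
eef_pos: [553.9, 97.1, 149.9]
tcp_rot: [3.14, -0.0, 0.258]
wrist_force: [0.4, -0.5, -0.1]
width: 0.996
[554.   96.9 150. ] [ 3.14  -0.     0.258] 0.006
bush 1798 [554.6  98.4] ((554.321533203125, 98.43984985351562), (26.985624313354492, 27.69364356994629), 14.69410514831543)
row [ 0.0006 -0.0018  0.102 ] [ 0.09 -0.03 -0.03]
```

```bash
python3 -m jog '[[[0,-0.001,0.03],[0,0,0],-1],[[0,-0.002,0.06],[0,0,0],-1],[[0,-0.002,0.085],[0,0,0],-1],[[0,-0.002,0.097],[0,0,0],-1],[[0,-0.002,0.101],[0,0,0],-1],[[0,-0.002,0.101],[0,0,0],-1],[[0,-0.002,0.101],[0,0,0],-1],[[0,-0.002,0.101],[0,0,0],-1]]'
python3 - <<'E'
from f import *
go([554.4,98.5,48.5],14.8)
E
```

```text
time_s: 24.97
eef_pos: [554.1, 98.3, 50.1]
tcp_rot: [3.14, -0.002, 0.257]
wrist_force: [-0.3, -0.0, 0.5]
width: 1.0
row [ 0.0003 -0.0001  0.0016] [ 0.11 -0.13 -0.07]
```

```bash
python3 -m jog '[[[0,0,0.001],[0,0,0],-0.5],[[0,0,0.001],[0,0,0],0],[[0,0,0.001],[0,0,0],0.2],[[0,0,0.001],[0,0,0],0.3],[[0,0,0.001],[0,0,0],0.5],[[0,0,0.001],[0,0,0],1],[[0,0,0.001],[0,0,0],1],[[0,0,0.001],[0,0,0],1]]'
python3 -m jog '[[[0,0,0],[0,0,0],1],[[0,0,0],[0,0,0],1],[[0,0,0],[0,0,0],1],[[0,0,0],[0,0,0],1]]'
python3 -m jog '[[[0,0,-0.02],[0,0,0],1],[[0,0,-0.05],[0,0,0],1],[[0,0,-0.08],[0,0,0],1],[[-0.01,0.02,-0.11],[0,0,-1],1],[[-0.02,0.06,-0.12],[0,0,-2],1],[[-0.035,0.1,-0.12],[0,0,-2],1],[[-0.05,0.14,-0.12],[0,0,-2],1],[[-0.06,0.17,-0.12],[0,0,-2],1]]'
python3 - <<'E'
from f import *
go([526.5,-97.2,150],17)
E
```

```text
time_s: 25.63
eef_pos: [554.2, 98.3, 49.5]
tcp_rot: [3.14, -0.002, 0.257]
wrist_force: [-1.3, 0.8, 5.0]
width: 0.312
time_s: 25.97
eef_pos: [554.1, 98.4, 49.5]
tcp_rot: [3.14, -0.002, 0.257]
wrist_force: [-0.7, 0.5, 2.1]
width: 0.313
time_s: 26.63
eef_pos: [538.3, -83.4, 169.8]
tcp_rot: [3.139, -0.002, 0.292]
wrist_force: [1.1, -0.1, -2.0]
width: 0.314
row [-0.0153  0.0098  0.0198] [ 0.13 -0.13 -0.27]
```

```bash
python3 -m jog '[[[-0.015,0.01,0.01],[0,0,0],1],[[-0.015,0.01,0.02],[0,0,0],1],[[-0.015,0.01,0.02],[0,0,0],1],[[-0.015,0.01,0.02],[0,0,0],1],[[-0.015,0.01,0.02],[0,0,0],1]]'
python3 - <<'E'
from f import *
go([526.5,-97.2,37.5],17)
p,Rc,c=cam("wrist"); cv2.imwrite("pics/w7.png",p["frame"][:,:,::-1])
g=cv2.cvtColor(p["frame"],cv2.COLOR_RGB2GRAY).astype(int); print(g[150:210,318],g[200,260:380:1])
u=np.array([np.cos(np.radians(-73)),np.sin(np.radians(-73))]); e=np.array([552.7,-183])-122*u-5*u*0
for q in(e-2*u,): 
  w=(np.array([*q,10])-c)@Rc; print("end rim expected",q,(p["K"]@(w/w[2]))[:2])
E
```

```text
time_s: 27.05
eef_pos: [527.2, -96.5, 149.9]
tcp_rot: [3.139, -0.002, 0.293]
wrist_force: [0.3, 0.1, -2.9]
width: 0.313
row [-0.0012  0.0002  0.1124] [ 0.13 -0.14 -0.21]
[143 143 146 146 147 147 146 146 144 144 146 145 147 146 146 147 146 147
 148 148 147 140 105  86  92  95  94  95  96  93  89 104 129 133 132 134
 130 107  95  94  95  95  95  96  96  95  94  95  95  94  95  94  95  94
  94  95  95  96  94  95] [141 142 142 143 144 145 147 145 144 143 142 135 133 134 134 133 111  90
  93  95  95  98  96  96  96  95  98  94  95  96  94  96  94  92  95  95
  95  95  94  94  95  96  96  94  96  95  93  96  95  96  94  95  94  94
  95  95  95  95  95  95  95  95  95  95  94  95  95  93  95  93  95  94
  95  96  93  95  96  93  94  95  95  95  95  95  95  94  94  94  94  94
  94  93  96  89  92 128 136 134 133 134 141 147 146 144 146 144 144 144
 145 148 147 146 146 144 144 148 149 151 149 149]
end rim expected [516.44590861 -64.41821026] [315.29688697 177.67939651]
```

View pics/w7.png

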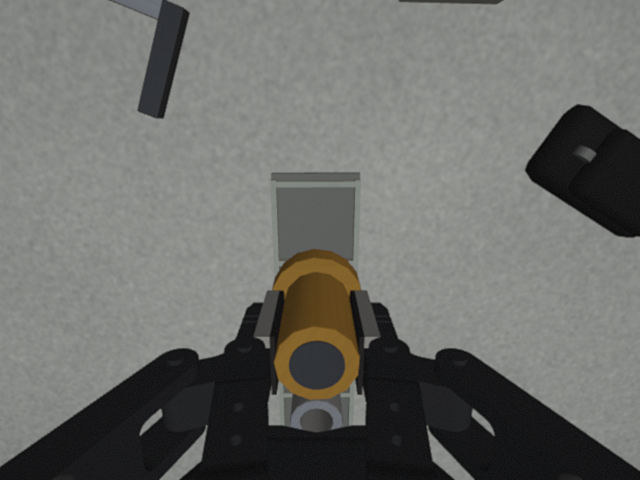

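The end rim is at row 184 and the inner edges at columns 276 and 355, which matches the prediction. The bush is straight over compartment 4 and the pinion shows behind it. Lowering.

```bash
python3 -m jog '[[[-0.001,0,0.03],[0,0,0],1],[[-0.001,0,0.06],[0,0,0],1],[[-0.001,0,0.09],[0,0,0],1],[[-0.001,0,0.105],[0,0,0],1],[[-0.001,0,0.11],[0,0,0],1],[[-0.001,0,0.112],[0,0,0],1],[[-0.001,0,0.112],[0,0,0],1],[[-0.001,0,0.112],[0,0,0],1]]'
python3 - <<'E'
from f import *
go([526.5,-97.2,35.5],17)
E
```

```text
time_s: 27.77
eef_pos: [527.5, -96.8, 39.2]
tcp_rot: [3.138, -0.004, 0.294]
wrist_force: [0.8, -0.0, -2.3]
width: 0.31
row [-0.0011  0.0001  0.0037] [ 0.2  -0.24 -0.16]
```

```bash
python3 -m jog '[[[-0.001,0,0.001],[0.2,-0.2,0],1],[[-0.001,0,0.002],[0.2,-0.2,0],1],[[-0.001,0,0.003],[0.2,-0.2,0],1],[[-0.001,0,0.004],[0.2,-0.2,0],1],[[-0.001,0,0.004],[0.2,-0.2,0],1]]'
python3 -m jog '[[[0,0,0],[0,0,0],0.3],[[0,0,0],[0,0,0],0.1],[[0,0,0],[0,0,0],-0.1],[[0,0,0],[0,0,0],-0.4],[[0,0,0],[0,0,0],-1],[[0,0,0],[0,0,0],-1],[[0,0,0],[0,0,0],-1],[[0,0,0],[0,0,0],-1]]'
python3 -m jog '[[[0,0,-0.02],[0,0,0],-1],[[0,0,-0.06],[0,0,0],-1],[[0,0,-0.1],[0,0,0],-1],[[0,-0.02,-0.14],[0,0,0],-1],[[0,-0.06,-0.17],[0,0,0],-1],[[0,-0.1,-0.2],[0,0,0],-1],[[0,-0.14,-0.23],[0,0,0],-1],[[0,-0.18,-0.26],[0,0,0],-1]]'
python3 -m jog '[[[0,-0.04,-0.02],[0,0,0],-1],[[0,-0.08,-0.02],[0,0,0],-1],[[0,-0.12,-0.02],[0,0,0],-1],[[0,-0.16,-0.02],[0,0,0],-1],[[0,-0.16,-0.02],[0,0,0],-1]]'
python3 - <<'E'
from f import *
p,Rc,c=cam("top"); a=p["frame"][190:290,320:500,::-1]; cv2.imwrite("pics/t8.png",cv2.resize(a,None,fx=4,fy=4,interpolation=cv2.INTER_CUBIC))
X=cloud(p,Rc,c).reshape(-1,3); O=np.array([552.7,-183.2]); y=np.radians(-73); U=np.array([[np.cos(y),np.sin(y)],[-np.sin(y),np.cos(y)]])
k=(X[:,:2]-O)@U.T; 
for n,x,h,H in(("block",90,54,None),("pin",30,72,0),("pinion",-30,79,0),("bush",-90,60,0)):
    s=k[(np.abs(X[:,2]-h)<6)&(np.abs(k[:,0]-x)<30)&(np.abs(k[:,1])<30)]; print(n,len(s),(np.median(s,0)-[x,0]).round(1))
    b=X[(np.abs(k[:,0]-x)<28)&(np.abs(k[:,1])<28),2]; print("   top z",np.nanpercentile(b,98).round(1))
q,_,_=cam("scene"); a=q["frame"][110:260,200:380,::-1]; cv2.imwrite("pics/s8.png",cv2.resize(a,None,fx=4,fy=4,interpolation=cv2.INTER_CUBIC))
E
```

```text
time_s: 28.18
eef_pos: [526.7, -97.2, 35.5]
tcp_rot: [3.141, -0.001, 0.294]
wrist_force: [0.3, 0.6, 1.5]
width: 0.314
time_s: 28.85
eef_pos: [526.7, -97.2, 35.5]
tcp_rot: [3.141, -0.001, 0.294]
wrist_force: [0.1, -0.2, 0.2]
width: 1.001
time_s: 29.52
eef_pos: [481.6, 48.7, 275.2]
tcp_rot: [3.141, -0.001, 0.293]
wrist_force: [1.0, 0.3, 0.5]
width: 1.002
time_s: 29.93
eef_pos: [433.0, 206.9, 295.4]
tcp_rot: [-3.141, -0.002, 0.298]
wrist_force: [-0.1, -1.1, 0.7]
width: 0.997
block 354 [-0.3  1.8]
   top z 56.7
pin 181 [-1.1  1.3]
   top z 74.0
pinion 87 [-1.2  1.6]
   top z 80.4
bush 168 [-1.5  1.1]
   top z 62.3
```

View pics/t8.png

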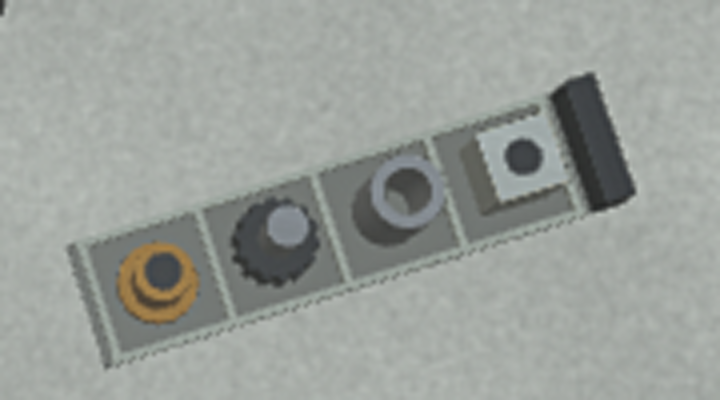

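View pics/s8.png

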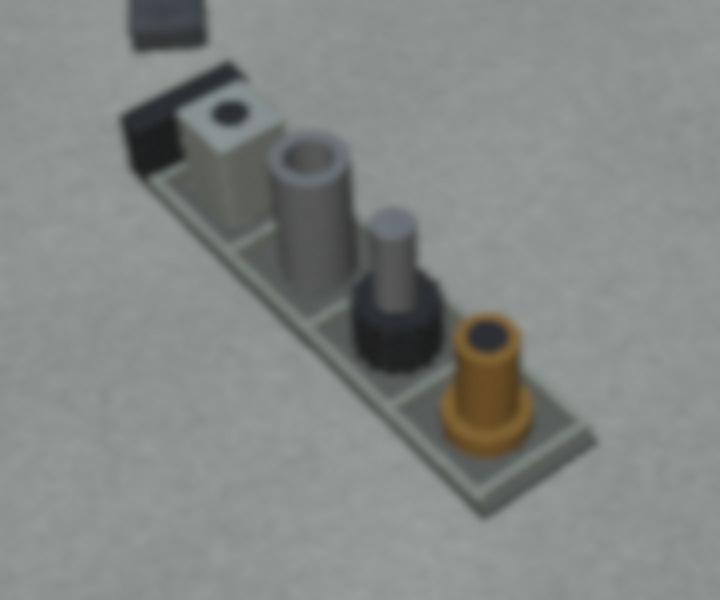

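Both pictures show all four parts upright inside their compartments. From the stop, top-view crop positions are block (520,160), pin (405,190), pinion (285,235) and bush (160,280). This is the rail's order.

```bash
python3 -c "from workcell import *; print(hand_in())"
```

```text
the job is handed in; nothing more can be done
None
```

I moved all four parts to the tray in the rail's order, counted from the stop: block, piston pin, pinion and bush, in compartments 1 to 4. The job was handed in after about 30 s of robot time.

- **Last checks:** The final top and scene pictures show every part upright in its own compartment. Tops measure 57, 74, 80 and 62 mm against 54, 72, 79 and 60 mm expected. Centres are within about 2 mm of the compartment centres. The gripper was open and well clear.
- **Forces:** The force readings between moves stayed at or below about 7 N.
- **Small disagreements:** The first tray estimate from the top camera was about 4 mm off the wrist camera's, so I used the wrist value. The network failed to return a part outline once, so I located the parts from depth instead. The final check raised no failures.

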